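Put the carver's tools back on their shadow pads

TASK

Tidy the carving bench: set each of the four loose tools (cork sanding block, sharpening stone, round wax tin and small spokeshave) down flat on the green pad that bears its own white silhouette, centred on the silhouette and turned to lie along it (either way round will do), and leave them all lying there, let go. Do not shift or knock the mallet and the gouge that lie beside the work.

Things in the scene. Friction and masses are not known exactly. Their poses are not given: they have to be found in the camera images.
- sanding_block: Loose cork-brown sanding block with a red abrasive underside, about 70 g: 46 mm wide (x), 86 mm long (y), 30 mm high. Origin at the centre of its underside; y along its length. Lies flat on the bench at the start.
- stone: Loose grey sharpening stone, light grey above dark grey, about 200 g: 28 mm wide (x), 112 mm long (y), 26 mm high. Origin at the centre of its underside; y along its length. Lies flat at the start.
- wax_tin: Loose round tin of wax with a yellow rim and brass-coloured centre, about 120 g: 58 mm in diameter, 28 mm high. Origin at the centre of its underside; z is its axis; its yaw does not matter. Stands upright (lid up) at the start.
- spokeshave: Loose small spokeshave, about 150 g: a brass block 30 mm (x) by 44 mm (y) and 26 mm high, with a dark wooden round handle (15 mm thick, its axis 15 to 17 mm above the underside) out of each end along y, 119 mm over both handles. Origin at the centre of its underside; y along the handles. It stands on the underside of the brass block, which is where to grip it.
- block_pad: Pad for the sanding block. A fixed, flat, dark-green rectangular pad, 84 mm (x) by 136 mm (y), 5 mm thick, so its top is 5 mm above the bench. Origin at the centre of its underside, on the bench; y along its long side. The silhouette is centred on it: a white rectangle 50 mm (x) by 90 mm (y).
- stone_pad: Pad for the sharpening stone. A fixed, flat, dark-green rectangular pad, 84 mm (x) by 136 mm (y), 5 mm thick, so its top is 5 mm above the bench. Origin at the centre of its underside, on the bench; y along its long side. The silhouette is centred on it: a narrow white rectangle 32 mm (x) by 116 mm (y).
- tin_pad: Pad for the wax tin. A fixed, flat, dark-green rectangular pad, 84 mm (x) by 136 mm (y), 5 mm thick, so its top is 5 mm above the bench. Origin at the centre of its underside, on the bench; y along its long side. The silhouette is centred on it: a white disc 62 mm in diameter.
- shave_pad: Pad for the spokeshave. A fixed, flat, dark-green rectangular pad, 84 mm (x) by 136 mm (y), 5 mm thick, so its top is 5 mm above the bench. Origin at the centre of its underside, on the bench; y along its long side. The silhouette is centred on it: a white rectangle 34 mm (x) by 48 mm (y) with an 18 mm wide round-ended arm out of each end along y, 128 mm over both arms.
- mallet: Bystander, to be left alone: a loose wooden mallet lying on the bench to the robot's left, about 400 g. x points along the handle to the head. Light head 62 mm (x) by 100 mm (y), 56 mm high, centred 60 mm along +x from the origin; dark handle 26 mm wide reaching 120 mm along -x. Origin on its underside level, on the bench.
- gouge: Bystander, to be left alone: a loose carving gouge lying across the far side of the bench, about 120 g, 24 mm high. Origin on the bench where handle and blade meet; the dark handle, 26 mm wide, reaches 100 mm along -x, the steel blade 90 mm along +x.
Not all that is in view belongs to the job. Of the things shaped like the stone, the grey one is meant.

How it is judged:
By the outcome, as a careful person would: the job done as asked, in the order asked, and still so for the second after the job is handed in, with the robot touching nothing.
It also fails if it takes over 96 s, if anything falls off the work surface, if the arm or the gripper's body presses on something with over 40 N, if the wrist force passes 120 N, or if a joint passes its speed limit or range.

ROBOT

A 6-joint arm with a two-finger parallel gripper is mounted at the origin on the work surface. World frame = base frame: x ahead of the robot, y to its left, z up, the work surface at z = 0. Lengths are in mm, angles in rad, forces in N, time in s.
With the tool pointing down it reaches from about 300 to 775 mm from the base axis. Payload 14.6 kg.
Tool frame: the origin (TCP) lies midway between the tips of the shut fingers; the grasp point (between the pads) lies 19 mm behind it (r.grasp_offset is the distance from the TCP to the grasp point, in mm); z points along the fingers, y is the line along which they close (so a half turn about z gives the same grasp; the last joint's range is limited). The gripper opens to 85 mm and grips with 20 to 120 N. Pads are 22 mm wide; open, the fingers measure 114 mm over their backs; the gripper's body (76 mm by 85 mm) begins 54 mm behind the grasp point. The pads swing forward as they close: fully open they stand 13 mm farther back than shut.
Start: joints at [1.135, 0.3, 1.521, -0, 1.321, -0.067], TCP at [198.27, 513.009, 208.181] pointing down, gripper open.
Joint ranges: [-3.03, 3.03], [-0.79, 2.21], [0.23, 2.52], [-1.04, 4.18], [0, 3.07], [-2.55, 2.55]. Speed limits (rad/s): [2.22, 2.22, 2.57, 3.14, 3.14, 3.14].

INTERFACE

Orientations are given as a unit quaternion [w, x, y, z].
In Python, from rig import read_state, eyes, r gives the robot as it stands.
- The arm moves only by the shell command python3 -m jog 'ROWS' [FORCE]. ROWS is JSON, one flat list of numbers, 7 for each row, row after row: the opening in per cent of the stroke, from 0 (shut) to 100 (fully open), then the shift along the tool's x, y, z in m, then the turn, a rotation vector about the tool's x, y, z in rad. In form: [claw, x, y, z, rx, ry, rz, claw, x, y, z, rx, ry, rz, ...]. A call has 1 to 20 rows; each row shifts and turns the commanded pose from where the row before left it, along the tool's axes as they then stand; what a row does not reach is not made up. A row lasts 1/8 s, in which the tool goes at most 62.5 mm and 10.7 degrees, less where a joint would pass 70% of its speed; a pose out of reach is approached as far as the arm can. A call with a gripper value outside its range is refused whole. The fingers move at their own pace and stop on an object; FORCE is the grip in N (left out, the last holds). Time passes only in rows, so rows that do not move let the fingers close. It gives the time, the measured TCP pose, the force, the opening and the grip force at its end, in the units of the state.
- read_state(): the state, without advancing time (a new reading comes with each control period).
- eyes.grab_frame(name): name is "side" or "top"; returns a dict with "image" (420x560x3 uint8, red, green, blue), "intrinsics" (3x3 intrinsics, pixels), "R" (3x3) and "t" (3): a world point X has camera coordinates R X + t. Camera axes: x right, y down, z forward; pixel columns grow to the right and rows downward; lengths in mm; the calibration is good to about 2 mm. A picture is of the moment at which its call begins. There is no depth.
- r.close_job(): hands the job in; it is judged then, once.
The state is a dict: "time": time; "qpos": joint angles; "joint_velocities": joint speeds; "joint_efforts": joint torques, N m; "tool_pos": TCP position; "orientation": TCP orientation; "force": force on the tool from outside, world axes, zero at the start; "moment": the same for the moment, N m; "finger_gap": finger opening in mm; "gripper_force": force on a finger pad.
Only numpy, scipy, OpenCV 4.12 (cv2) and the standard library are available. Lean on these libraries where they do the work, as an engineer would, in place of code of your own. Each camera call takes 0.05 s, during which the arm holds its last target. There are 200 camera calls.

## Working session

There is one attempt and no reset: what is moved stays moved. The work goes in short steps, Python scripts to look and compute and a shell command to move; the robot and the scene stay as the last step left them, time stands still between calls to the robot, and variables do not carry over. Pictures are saved under pics/ and viewed, at most 14 in all, crops included, and the job is handed in when it is done.

```bash
mkdir -p pics; ls; python3 - <<'E'
from rig import read_state, eyes, r
import cv2,pickle
s=read_state();print(s)
for n in("top","side"):
    f=eyes.grab_frame(n);pickle.dump(f,open(f"pics/{n}0.pkl","wb"));print(n,f["intrinsics"],f["R"],f["t"])
    cv2.imwrite(f"pics/{n}0.png",cv2.resize(f["image"][:,:,::-1],(800,600),interpolation=cv2.INTER_CUBIC))
E
```

```text
pics
{'time': 0.0, 'qpos': array([ 1.13538189e+00,  3.00479410e-01,  1.52158631e+00,  6.30115588e-07,
        1.32067294e+00, -6.66007134e-02]), 'joint_velocities': array([ 0.00072204, -0.000193  ,  0.0003241 ,  0.00043163, -0.00102994,
       -0.00099816]), 'joint_efforts': array([ 2.18067347e-03, -5.43476200e+01, -3.61832142e+01,  1.50787778e-04,
        3.64187799e-03,  1.22771318e-06]), 'tool_pos': array([198.17517745, 512.78269976, 207.61455163]), 'orientation': array([-1.42617986e-04,  1.83363530e-01,  9.83045008e-01, -5.54970049e-04]), 'force': array([ 0.28106376, -0.07634916, -0.24453148]), 'moment': array([-0.04724527,  0.03150238, -0.06451845]), 'gripper_force': 0.0, 'finger_gap': 85.19135422210923}
top [[502.82538476   0.         289.01858097]
 [  0.         502.82538476 213.56857029]
 [  0.           0.           1.        ]] [[-0.00502949 -0.99998214 -0.00322762]
 [-0.98075993  0.00556265 -0.19513845]
 [ 0.19515292  0.00218407 -0.9807704 ]] [  40.78707097  538.83326983 1339.19238213]
side [[464.64355831   0.         282.96472735]
 [  0.         464.64355831 216.92119435]
 [  0.           0.           1.        ]] [[ 0.8729963  -0.48763074 -0.0096807 ]
 [-0.38747553 -0.68136239 -0.62097344]
 [ 0.29620968  0.54585855 -0.78377183]] [-441.1655037   274.16312661 1272.76681864]
```

View pics/top0.png

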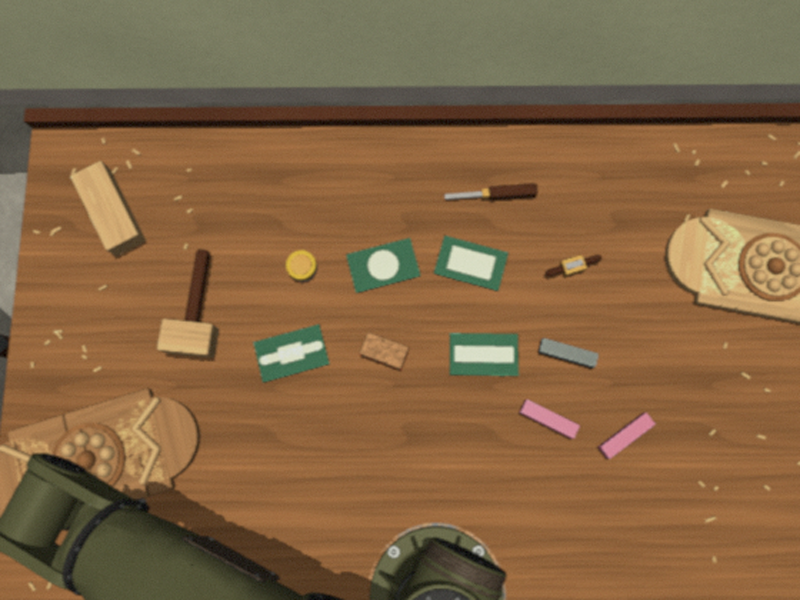

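View pics/side0.png

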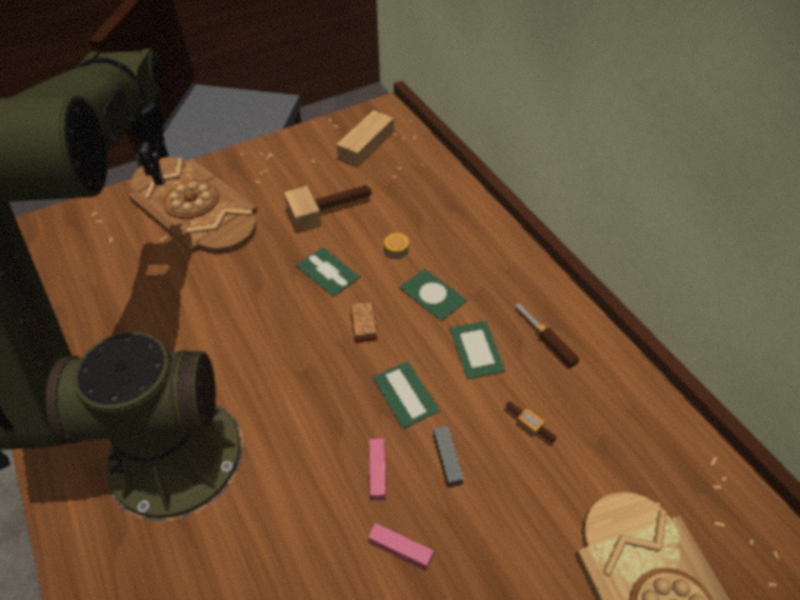

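The top view shows the grey stone at (568,353), with pink look-alikes at (549,419) and (628,437), so I choose the grey one. The cork block is at (384,351); the plain wood block at (104,207) is scenery. The tin is at (301,265) and the shave at (573,265). The pads are shave (291,353), tin (383,265), block (471,262) and stone (484,355). Next is a close crop plus pad segmentation.

```bash
cat > h.py <<'E'
import numpy as np,cv2,pickle
from rig import read_state,eyes,r
def pt(f,u,v,z):
    d=f["R"].T@np.linalg.solve(f["intrinsics"],[u,v,1.]);c=-f["R"].T@f["t"]
    return (c+d*(z-c[2])/d[2])[:2]
def px(f,X):
    q=f["intrinsics"]@(f["R"]@np.array(X,float)+f["t"]);return q[:2]/q[2]
def crop(f,u0,v0,w,h,k,name):
    im=f["image"][v0:v0+h,u0:u0+w,::-1];cv2.imwrite(f"pics/{name}.png",cv2.resize(im,None,fx=k,fy=k,interpolation=cv2.INTER_CUBIC))
def outline(f,m,z,amin=60):
    cs,_=cv2.findContours(m.astype(np.uint8),cv2.RETR_EXTERNAL,cv2.CHAIN_APPROX_NONE)
    for c in cs:
        if cv2.contourArea(c)<amin: continue
        P=np.array([pt(f,*p[0],z) for p in c],np.float32)
        R=cv2.minAreaRect(P);b=cv2.boxPoints(R)
        e=b[1]-b[0],b[2]-b[1];l=max(e,key=np.linalg.norm)
        print("px",c.mean((0,1)).round(),"xy",np.round(R[0],1),"size",np.round(R[1],0),"long-axis deg",round(np.degrees(np.arctan2(l[1],l[0]))%180,1))
E
python3 - <<'E'
from h import *
for n in("top","side"):
    f=pickle.load(open(f"pics/{n}0.pkl","rb"));I=f["image"].astype(int);R,G,B=I[...,0],I[...,1],I[...,2]
    print(n,"green");m=(G>R+20)&(G>B+5);m=cv2.morphologyEx(m.astype(np.uint8),cv2.MORPH_CLOSE,np.ones((25,25)))if 0 else m;outline(f,m,5,300)
    print("white");outline(f,(I.min(2)>150),5)
    print("grey");
    hs=cv2.cvtColor(f["image"],cv2.COLOR_RGB2HSV)
    if n=="top": crop(f,170,160,260,110,3,"c1")
    print("yellow");outline(f,(hs[...,0]>18)&(hs[...,0]<35)&(hs[...,1]>150)&(hs[...,2]>120),28,60)
E
```

```text
top green
px [206. 255.] xy [433.4 275.2] size [ 39. 133.] long-axis deg 106.0
px [338. 248.] xy [449.5 -99.7] size [131.  82.] long-axis deg 88.2
px [201. 238.] xy [476.2 286.9] size [ 35. 132.] long-axis deg 105.2
px [268. 185.] xy [632.8  99.3] size [ 81. 132.] long-axis deg 104.9
px [329. 184.] xy [636.3 -79.4] size [132.  81.] long-axis deg 73.9
white
px [338. 247.] xy [ 450.  -101.5] size [116.  31.] long-axis deg 89.7
px [203. 247.] xy [454.8 280.8] size [ 33. 125.] long-axis deg 105.1
px [268. 185.] xy [633.6  98.6] size [58. 60.] long-axis deg 180.0
px [329. 183.] xy [637.  -79.7] size [90. 49.] long-axis deg 73.8
grey
yellow
px [210. 185.] xy [628.6 263. ] size [58. 61.] long-axis deg 136.3
side green
px [285. 277.] xy [ 448.2 -104.3] size [129.  78.] long-axis deg 89.7
px [333. 244.] xy [634.6 -83. ] size [129.  78.] long-axis deg 74.0
px [302. 206.] xy [631.1  94.6] size [ 77. 128.] long-axis deg 105.3
white
px [284. 275.] xy [ 449.6 -103.7] size [111.  29.] long-axis deg 88.8
px [333. 244.] xy [635.8 -81.8] size [85. 46.] long-axis deg 74.3
px [303. 205.] xy [633.   94.9] size [51. 52.] long-axis deg 150.3
px [229. 189.] xy [454.6 278. ] size [ 28. 117.] long-axis deg 100.2
grey
yellow
```

View pics/c1.png

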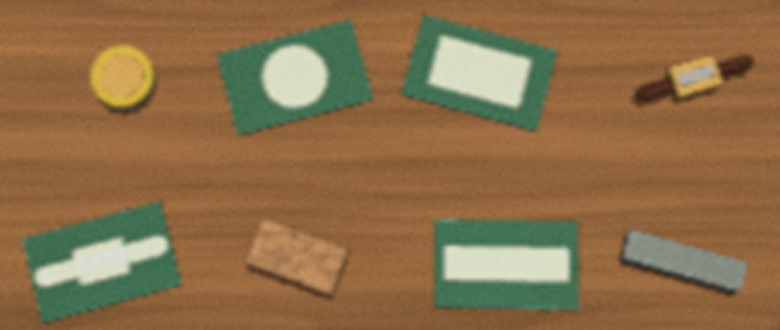

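Crop c1 confirms the identities: grey stone at (684,261), cork at (297,258), tin at (122,76), shave at (694,77). I'll segment the four objects at their mid-height.

```bash
cat >> h.py <<'E'
def seg(f,u0,v0,u1,v1,z):
    m=np.zeros(f["image"].shape[:2],np.uint8);a=np.zeros((1,65));b=a.copy()
    im=f["image"][v0-12:v1+12,u0-12:u1+12].copy();k=4
    im=cv2.resize(im,None,fx=k,fy=k,interpolation=cv2.INTER_CUBIC);mm=np.zeros(im.shape[:2],np.uint8)
    cv2.grabCut(im,mm,(12*k,12*k,(u1-u0)*k,(v1-v0)*k),a,b,6,cv2.GC_INIT_WITH_RECT)
    m=((mm==1)|(mm==3)).astype(np.uint8)
    cs,_=cv2.findContours(m,cv2.RETR_EXTERNAL,cv2.CHAIN_APPROX_NONE);c=max(cs,key=cv2.contourArea)
    P=np.array([pt(f,(p[0][0]+.5)/k-.5+u0-12,(p[0][1]+.5)/k-.5+v0-12,z) for p in c],np.float32)
    M=cv2.moments(P);R=cv2.minAreaRect(P);b=cv2.boxPoints(R);l=max((b[1]-b[0],b[2]-b[1]),key=np.linalg.norm)
    print("rect",np.round(R[0],1),"centroid",np.round([M["m10"]/M["m00"],M["m01"]/M["m00"]],1),"size",np.round(R[1],0),"deg",round(float(np.degrees(np.arctan2(l[1],l[0]))%180),1))
    cv2.drawContours(im,[c],-1,(0,255,0),1);return im[:,:,::-1]
E
python3 - <<'E'
from h import *
f=pickle.load(open("pics/top0.pkl","rb"))
B={"cork":((251,232,287,260),15),"stone":((375,235,420,259),13),"tin":((199,173,223,198),14),"shave":((380,177,422,196),14)}
ims=[seg(f,*b,z) for b,z in B.values()]
W=max(i.shape[1] for i in ims);H=max(i.shape[0] for i in ims)
t=[cv2.copyMakeBorder(i,0,H-i.shape[0],0,W-i.shape[1],cv2.BORDER_CONSTANT) for i in ims]
cv2.imwrite("pics/segs.png",np.vstack([np.hstack(t[:2]),np.hstack(t[2:])]))
E
```

```text
rect [453.9  95.6] centroid [453.9  95.9] size [92. 55.] deg 69.3
rect [ 449.  -265.8] centroid [ 449.2 -265.5] size [121.  39.] deg 73.7
rect [630.  264.3] centroid [629.9 263.8] size [70. 65.] deg 1.2
rect [ 625.6 -283.2] centroid [ 625.4 -283.2] size [ 40. 127.] deg 105.9
```

View pics/segs.png

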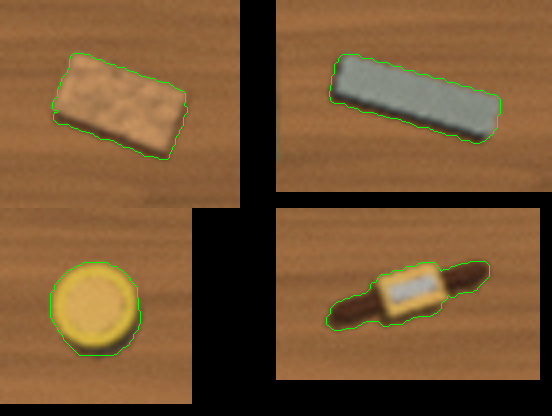

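```bash
cat >> h.py <<'E'
from scipy.spatial.transform import Rotation as Ro
def plan(*targets):
    """targets (x,y,z,closing deg or None): rz first, then shift in turned tool axes (mm)"""
    s=read_state();p=np.array(s["tool_pos"]);q=s["orientation"];M=Ro.from_quat([q[1],q[2],q[3],q[0]]).as_matrix()
    cl=np.degrees(np.arctan2(M[1,1],M[0,1]));print("at",p.round(1),"closing",cl.round(2),"tilt",M[:2,2].round(4),"t",round(s["time"],2),"gap",round(s["finger_gap"],1),"grip",round(s["gripper_force"],1),"F",s["force"].round(1))
    for x,y,z,a in targets:
        d=0 if a is None else (a-cl+90)%180-90
        c=np.radians(cl+d);yh=np.array([np.cos(c),np.sin(c)]);xh=np.array([-np.sin(c),np.cos(c)])
        v=np.array([x,y])-p[:2];print(f"-> rz {np.radians(-d):.3f} rad, shift x {v@xh:.1f} y {v@yh:.1f} z {p[2]-z:.1f}")
        p=np.array([x,y,z]);cl+=d
E
python3 -c "
from h import *
plan((629,264,110,None),(629,264,2,None))"
```

```text
at [198.2 512.8 207.7] closing 68.87 tilt [-0.0005 -0.001 ] t 0.1 gap 85.7 grip 0.0 F [0.2 0.2 0.2]
-> rz 0.000 rad, shift x -491.5 y -76.7 z 97.7
-> rz 0.000 rad, shift x 0.0 y 0.0 z 108.0
```

```bash
python3 -m jog '[100,-0.02,-0.003,0,0,0,0, 100,-0.044,-0.007,0.005,0,0,0, 100,-0.05,-0.008,0.01,0,0,0, 100,-0.05,-0.008,0.01,0,0,0, 100,-0.05,-0.008,0.01,0,0,0, 100,-0.05,-0.008,0.01,0,0,0, 100,-0.05,-0.008,0.01,0,0,0, 100,-0.05,-0.008,0.01,0,0,0, 100,-0.05,-0.008,0.01,0,0,0, 100,-0.0435,-0.0077,0.0127,0,0,0, 100,-0.024,-0.003,0.01,0,0,0, 100,-0.01,0,0,0,0,0, 100,0,0,0,0,0,0, 100,0,0,0,0,0,0]' 30
python3 - <<'E'
from h import *
plan((629,264,40,None),(629,264,2,None))
f=eyes.grab_frame("side");pickle.dump(f,open("pics/side1.pkl","wb"));crop(f,190,90,220,160,3.6,"s1")
print(px(f,[629,264,28]),px(f,[*read_state()["tool_pos"]]))
E
```

```text
time: 1.85
tool_pos: [628.6, 264.9, 111.2]
orientation: [0.0, 0.183, 0.983, 0.0]
force: [0.5, -0.0, -0.3]
finger_gap: 85.5
gripper_force: 0.0
at [628.6 264.9 111.2] closing 68.92 tilt [0.0006 0.0003] t 1.85 gap 85.5 grip 0.0 F [ 0.5 -0.  -0.3]
-> rz 0.000 rad, shift x -0.7 y -0.7 z 71.2
-> rz 0.000 rad, shift x 0.0 y 0.0 z 38.0
[276.77736783 167.89992004] [276.0024087  149.83298404]
```

View pics/s1.png

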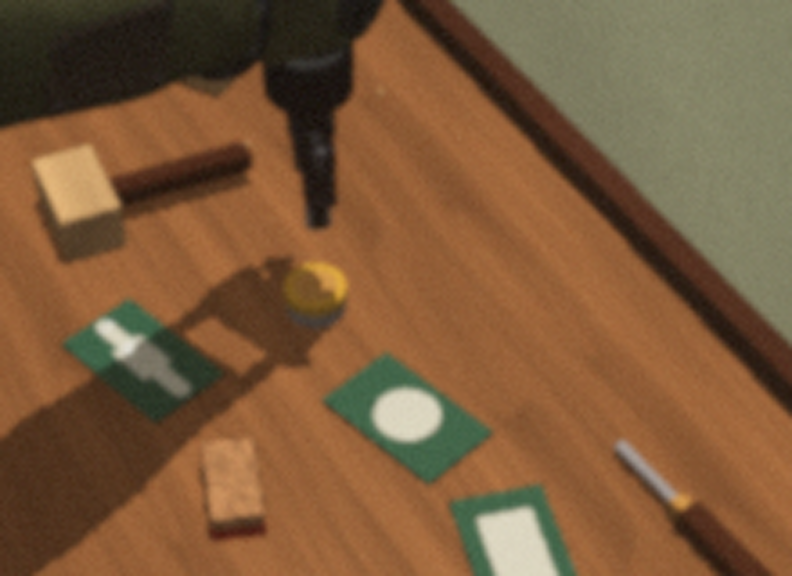

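The side view shows the tin's top at crop (315,287), within about 2 px of the prediction, with the gripper above it. Descend and grip.

```bash
python3 -m jog '[100,-0.0003,-0.0015,0.02,0,0,0, 100,0,0,0.04,0,0,0, 100,0,0,0.03,0,0,0, 100,0,0,0.015,0,0,0, 100,0,0,0.004,0,0,0, 100,0,0,0,0,0,0, 55,0,0,0,0,0,0, 55,0,0,0,0,0,0, 50,0,0,0,0,0,0, 50,0,0,0,0,0,0, 50,0,0,0,0,0,0, 50,0,0,0,0,0,0]' 30
python3 -c "
from h import *
plan((632.8,97,110,None),(632.8,97,7,None))"
```

```text
time: 3.4
tool_pos: [629.8, 263.0, 3.1]
orientation: [0.001, 0.183, 0.983, 0.001]
force: [0.7, 0.7, 7.8]
finger_gap: 42.5
gripper_force: 3.7
at [629.8 263.    3.1] closing 68.87 tilt [0.0027 0.0008] t 3.4 gap 42.5 grip 3.7 F [0.7 0.7 7.8]
-> rz 0.000 rad, shift x -62.7 y -153.8 z -106.9
-> rz 0.000 rad, shift x 0.0 y 0.0 z 103.0
```

```bash
python3 - <<'E'
from h import *
f=eyes.grab_frame("side");g=eyes.grab_frame("top")
crop(f,235,120,90,80,6,"a");crop(g,165,140,90,80,6,"b")
a=cv2.imread("pics/a.png");b=cv2.imread("pics/b.png");cv2.imwrite("pics/s2.png",cv2.resize(np.hstack([a,b]),None,fx=.74,fy=.74))
E
```

```text
(no output)
```

View pics/s2.png

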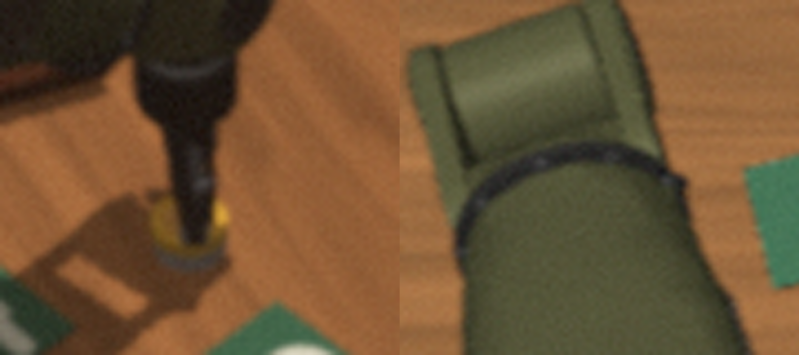

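```bash
python3 -m jog '[100,0,0,0,0,0,0, 100,0,0,0,0,0,0, 100,0,0,0,0,0,0, 100,0,0,0,0,0,0, 100,0,0,-0.02,0,0,0, 100,0,0,-0.04,0,0,0, 100,0,0,-0.04,0,0,0, 100,0,0,-0.04,0,0,0, 100,0,0,0,0,0,0]'
python3 - <<'E'
from h import *
plan((630,263,3,None))
print(r.grasp_offset)
f=eyes.grab_frame("side")
crop(f,225,105,110,90,7,"s3")
E
```

```text
time: 4.62
tool_pos: [630.2, 263.3, 147.0]
orientation: [0.003, 0.183, 0.983, 0.002]
force: [-0.4, 0.0, -0.0]
finger_gap: 85.1
gripper_force: 0.0
at [630.2 263.3 147. ] closing 68.87 tilt [0.0072 0.0026] t 4.62 gap 85.1 grip 0.0 F [-0.4  0.  -0. ]
-> rz 0.000 rad, shift x 0.1 y -0.4 z 144.0
18.700000000000003
```

View pics/s3.png

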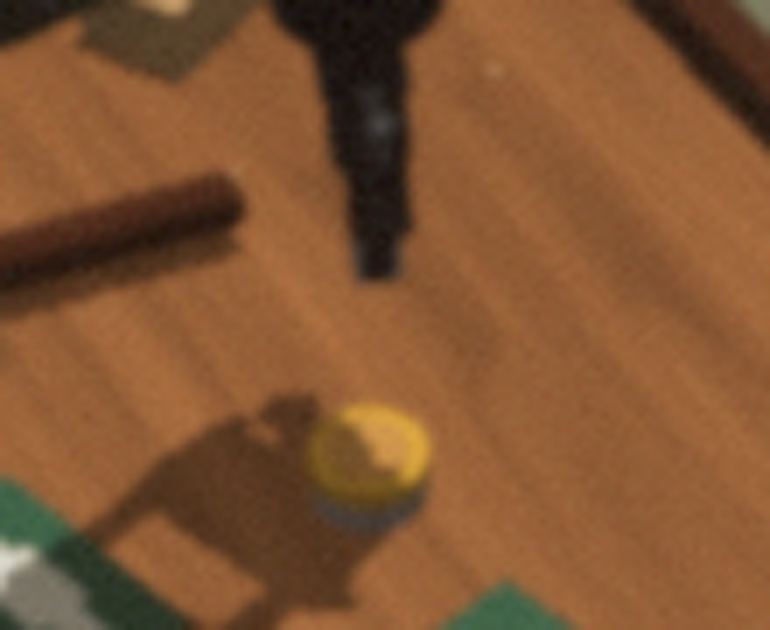

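```bash
python3 - <<'E'
from h import *
plan()
f=eyes.grab_frame("side")
print("tin by side",pt(f,277.9,170,28),"bottom?",pt(f,277.9,180,28))
s=read_state();p=s["tool_pos"]
for h in (0,13,30):
    for sg in(-1,1): print(h,sg,px(f,p+[sg*43*.36,sg*43*.933,h]))
print(s["qpos"])
E
```

```text
at [629.4 263.  144.2] closing 68.87 tilt [0.0035 0.0013] t 4.67 gap 85.6 grip 0.0 F [-0.1  0.5  0.3]
tin by side [627.54364373 253.41921131] bottom? [605.30834467 212.97099731]
0 -1 [277.97653002 152.33700234]
0 1 [274.44595241 134.17723413]
13 -1 [277.90137058 149.30520734]
13 1 [274.34956696 131.12922467]
30 -1 [277.80148132 145.2758563 ]
30 1 [274.2215406  127.08063032]
[ 3.42124169e-01  6.48771173e-01  1.16886756e+00  1.24200875e-05
  1.32306892e+00 -8.59912411e-01]
```

```bash
python3 - <<'E'
from h import *
f=pickle.load(open("pics/side1.pkl","rb"))
p=np.array([629.8,263,3.1])
for h in (0,3,25,30): print(h,px(f,p+[-21.5*.36,-21.5*.933,h]))
p=np.array([628.6,264.9,111.2])
for h in (0,13,30): print("s1",h,px(f,p+[-43*.36,-43*.933,h]), "seen",190+318/3.6,90+227/3.6)
print([px(f,[629.5,y,28]) for y in(253,260,264)])
print("tin base front edge", [px(f,[629.5-14,y-25,0]) for y in(253,260,264)],"seen v",105+530/7)
plan()
E
```

```text
0 [278.10382646 177.59841415]
3 [278.08810029 176.99390908]
25 [277.97133356 172.50546143]
30 [277.94443652 171.47155442]
s1 0 [277.78769398 159.03560665] seen 278.3333333333333 153.05555555555554
s1 13 [277.71252913 156.10216865] seen 278.3333333333333 153.05555555555554
s1 30 [277.61266056 152.2046254 ] seen 278.3333333333333 153.05555555555554
[array([278.46514322, 169.8711132 ]), array([277.47171612, 168.58163445]), array([276.90619891, 167.84758721])]
tin base front edge [array([278.54753549, 181.71604351]), array([277.55651473, 180.40136178]), array([276.99236172, 179.65296005])] seen v 180.71428571428572
at [628.8 262.8 142.3] closing 68.87 tilt [0.0008 0.0003] t 4.72 gap 85.2 grip 0.0 F [ 0.4  0.3 -0.4]
```

```bash
python3 -c "
from h import *
plan((545,190,40,None))"
```

```text
at [628.8 262.8 142.3] closing 68.87 tilt [0.0008 0.0003] t 4.72 gap 85.2 grip 0.0 F [ 0.4  0.3 -0.4]
-> rz 0.000 rad, shift x 51.9 y -98.1 z 102.3
```

```bash
python3 -m jog '[0,0.02,-0.038,0,0,0,0, 0,0.02,-0.04,0.02,0,0,0, 0,0.012,-0.02,0.04,0,0,0, 0,0,0,0.04,0,0,0, 0,0,0,0.01,0,0,0, 0,0,0,0,0,0,0, 0,0,0,0,0,0,0]' 20
python3 - <<'E'
from h import *
plan()
f=eyes.grab_frame("side");crop(f,180,120,140,90,5.5,"s4")
p=read_state()["tool_pos"];print([(px(f,p+[0,0,h])-[180,120])*5.5 for h in(0,10,20)])
E
python3 -m jog '[0,0,0,0.012,0,0,0, 0,0,0,0.006,0,0,0, 0,0,0,0,0,0,0]'
```

```text
time: 5.6
tool_pos: [545.8, 190.5, 32.8]
orientation: [0.001, 0.183, 0.983, 0.0]
force: [0.8, -0.3, -0.2]
finger_gap: 0.1
gripper_force: 0.0
at [545.8 190.5  32.8] closing 68.88 tilt [0.0019 0.0005] t 5.6 gap 0.1 grip 0.0 F [ 0.8 -0.3 -0.2]
[array([468.48126139, 385.36264449]), array([467.80734696, 374.04771212]), array([467.12637572, 362.61429668])]
time: 6.02
tool_pos: [544.6, 190.0, 12.8]
orientation: [-0.001, 0.183, 0.983, -0.0]
force: [-0.9, -0.4, 0.6]
finger_gap: -0.1
gripper_force: 0.0
```

View pics/s4.png

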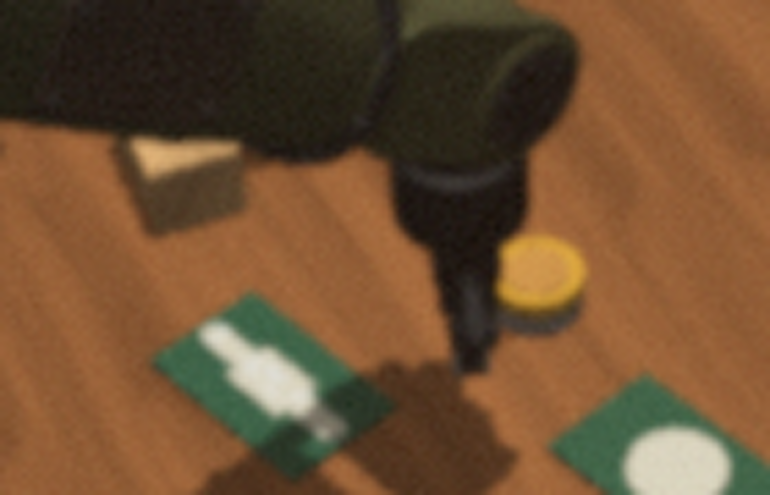

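The tip appears at (472,374), about 10 mm above where the calibration puts the TCP. I'll probe the bench to check.

```bash
python3 -m jog '[0,0,0,0.006,0,0,0, 0,0,0,0.002,0,0,0, 0,0,0,0,0,0,0, 0,0,0,0,0,0,0]'; python3 -m jog '[0,0,0,0.002,0,0,0, 0,0,0,0.002,0,0,0, 0,0,0,0,0,0,0]';
```

```text
time: 6.52
tool_pos: [545.1, 190.1, 5.6]
orientation: [0.0, 0.183, 0.983, 0.0]
force: [-0.4, -0.2, 0.7]
finger_gap: -0.0
gripper_force: 0.0
time: 6.9
tool_pos: [544.9, 190.1, 1.3]
orientation: [-0.0, 0.183, 0.983, -0.0]
force: [1.0, 0.5, 0.9]
finger_gap: -0.0
gripper_force: 0.0
```

```bash
python3 -m jog '[0,0,0,0.002,0,0,0, 0,0,0,0.002,0,0,0, 0,0,0,0,0,0,0]';  python3 -m jog '[0,0,0,0.002,0,0,0, 0,0,0,0,0,0,0]'
```

```text
time: 7.28
tool_pos: [544.9, 190.1, -2.7]
orientation: [-0.0, 0.183, 0.983, -0.0]
force: [-0.4, 1.0, 0.4]
finger_gap: 0.2
gripper_force: 0.0
time: 7.52
tool_pos: [544.9, 190.1, -4.7]
orientation: [-0.0, 0.183, 0.983, -0.0]
force: [-0.0, 0.4, -0.3]
finger_gap: 0.0
gripper_force: 0.0
```

No contact at z = -4.7, so the real tips sit higher than reported. Keep probing in small steps.

```bash
python3 -m jog '[0,0,0,0.002,0,0,0, 0,0,0,0.001,0,0,0, 0,0,0,0,0,0,0]';  python3 -m jog '[0,0,0,0.002,0,0,0, 0,0,0,0,0,0,0]';python3 -m jog '[0,0,0,0.0015,0,0,0, 0,0,0,0,0,0,0]'|egrep 'pos|force'
```

```text
time: 7.9
tool_pos: [544.9, 190.1, -7.6]
orientation: [-0.0, 0.183, 0.983, -0.0]
force: [0.2, 0.3, 0.5]
finger_gap: 0.1
gripper_force: 0.0
time: 8.15
tool_pos: [544.9, 190.1, -9.7]
orientation: [-0.0, 0.183, 0.983, -0.0]
force: [-0.3, -0.2, -0.1]
finger_gap: 0.1
gripper_force: 0.0
tool_pos: [544.9, 190.1, -11.1]
force: [-0.4, -0.0, 0.0]
gripper_force: 0.0
```

```bash
python3 -m jog '[0,0,0,0.0015,0,0,0, 0,0,0,0,0,0,0]'|egrep 'pos|force'
```

```text
tool_pos: [544.9, 190.1, -12.7]
force: [0.9, 0.3, 0.9]
gripper_force: 0.0
```

```bash
python3 -m jog '[0,0,0,0.0015,0,0,0, 0,0,0,0,0,0,0]'|egrep 'pos|force';python3 -m jog '[0,0,0,0.001,0,0,0, 0,0,0,0,0,0,0]'|egrep 'pos|force';
```

```text
tool_pos: [544.9, 190.1, -14.1]
force: [-0.3, 0.4, 0.4]
gripper_force: 0.0
tool_pos: [544.9, 190.1, -15.1]
force: [-0.2, -0.1, 0.1]
gripper_force: 0.0
```

```bash
python3 -m jog '[0,0,0,0.001,0,0,0, 0,0,0,0,0,0,0]'|egrep 'pos|force'
```

```text
tool_pos: [544.9, 190.1, -16.1]
force: [-0.5, 0.2, -0.6]
gripper_force: 0.0
```

```bash
python3 - <<'E'
from h import *
f=eyes.grab_frame("side");crop(f,220,160,90,60,8,"s5")
p=read_state()["tool_pos"];print([((px(f,p+[0,0,h])-[220,160])*8).round() for h in(0,10,20,30)])
E
```

```text
[array([365., 320.]), array([364., 304.]), array([363., 288.]), array([362., 272.])]
```

View pics/s5.png

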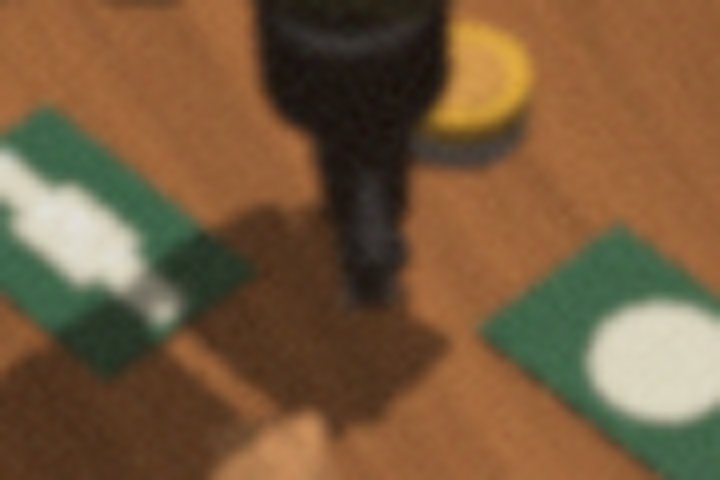

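The tip is at (368,306), close to the bench. Continue probing.

```bash
for i in 1; do python3 -m jog '[0,0,0,0.001,0,0,0, 0,0,0,0,0,0,0]'|egrep 'pos|force'; done; python3 -m jog '[0,0,0,0.001,0,0,0, 0,0,0,0,0,0,0]'|egrep 'pos|force'
```

```text
tool_pos: [544.9, 190.1, -17.1]
force: [-0.0, 0.1, 0.5]
gripper_force: 0.0
tool_pos: [545.0, 190.1, -18.1]
force: [-0.2, -0.0, 0.1]
gripper_force: 0.0
```

```bash
python3 -m jog '[0,0,0,0.001,0,0,0, 0,0,0,0,0,0,0]'|egrep 'pos|force'; python3 -m jog '[0,0,0,0.001,0,0,0, 0,0,0,0,0,0,0]'|egrep 'pos|force'
```

```text
tool_pos: [544.9, 190.1, -19.1]
force: [0.0, 0.1, 0.1]
gripper_force: 0.0
tool_pos: [544.9, 190.1, -20.1]
force: [0.6, -0.0, -0.3]
gripper_force: 0.0
```

```bash
python3 -m jog '[0,0,0,0.001,0,0,0, 0,0,0,0,0,0,0]'|egrep 'pos|force'; python3 -m jog '[0,0,0,0.001,0,0,0, 0,0,0,0,0,0,0]'|egrep 'pos|force'
```

```text
tool_pos: [544.9, 190.1, -21.1]
force: [-0.6, -0.2, -0.7]
gripper_force: 0.0
tool_pos: [544.9, 190.1, -22.1]
force: [-0.0, -0.7, -0.1]
gripper_force: 0.0
```

```bash
python3 -m jog '[0,0,0,0.001,0,0,0, 0,0,0,0,0,0,0]'|egrep 'pos|force'; python3 -m jog '[0,0,0,0.001,0,0,0, 0,0,0,0,0,0,0]'|egrep 'pos|force'
```

```text
tool_pos: [545.0, 190.1, -23.0]
force: [1.1, -0.5, 0.6]
gripper_force: 0.4
tool_pos: [545.1, 190.2, -23.0]
force: [-5.9, -1.8, 13.5]
gripper_force: 6.8
```

The fingertips touch the bench at a reported z of -23, so the true tip height is the reported z + 23. That explains the missed grasp. Back to the tin.

```bash
python3 -m jog '[0,0,0,-0.02,0,0,0, 50,0,0,-0.04,0,0,0, 100,0,0,-0.04,0,0,0, 100,0,0,0,0,0,0]'|egrep 'pos|force|time'; python3 -c "
from h import *
plan((629,261.5,75,None),(629,261.5,-20,None))"
```

```text
time: 11.95
tool_pos: [546.7, 190.6, 80.1]
force: [-0.8, 0.8, 0.1]
gripper_force: 0.0
at [546.7 190.6  80.1] closing 68.87 tilt [0.0062 0.0018] t 11.95 gap 54.2 grip 0.0 F [-0.8  0.8  0.1]
-> rz 0.000 rad, shift x -51.2 y 95.8 z 5.1
-> rz 0.000 rad, shift x 0.0 y 0.0 z 95.0
```

```bash
python3 -m jog '[100,-0.0126,0.027,0,0,0,0, 100,-0.02,0.04,0,0,0,0, 100,-0.02,0.03,0,0,0,0, 100,0,0,0.02,0,0,0, 100,0,0,0.04,0,0,0, 100,0,0,0.025,0,0,0, 100,0,0,0.011,0,0,0, 100,0,0,0,0,0,0, 50,0,0,0,0,0,0, 50,0,0,0,0,0,0, 50,0,0,0,0,0,0, 50,0,0,0,0,0,0,50,0,0,0,0,0,0]' 30
python3 -c "
from h import *
plan((632.8,97,60,None),(632.8,97,-14,None))"
```

```text
time: 13.58
tool_pos: [629.7, 261.9, -18.4]
orientation: [0.001, 0.183, 0.983, 0.001]
force: [-1.9, -0.5, 6.6]
finger_gap: 56.9
gripper_force: 31.9
at [629.7 261.9 -18.4] closing 68.87 tilt [0.002  0.0007] t 13.57 gap 56.9 grip 31.9 F [-1.9 -0.5  6.6]
-> rz 0.000 rad, shift x -62.3 y -152.7 z -78.4
-> rz 0.000 rad, shift x 0.0 y 0.0 z 74.0
```

```bash
python3 -m jog '[50,0,0,-0.02,0,0,0, 50,-0.005,-0.012,-0.03,0,0,0, 50,-0.014,-0.035,-0.01,0,0,0, 50,-0.019,-0.047,0,0,0,0, 50,-0.014,-0.035,0,0,0,0, 50,-0.008,-0.019,0,0,0,0, 50,-0.002,-0.005,0.01,0,0,0, 50,0,0,0.02,0,0,0, 50,0,0,0,0,0,0,50,0,0,0,0,0,0]'
python3 -c "
from h import *
plan((633,97,-13,None))"
```

```text
time: 14.82
tool_pos: [631.6, 97.4, 9.7]
orientation: [-0.0, 0.183, 0.983, -0.0]
force: [0.9, -0.3, -1.1]
finger_gap: 57.2
gripper_force: 32.5
at [631.6  97.4   9.7] closing 68.93 tilt [-0.0004  0.    ] t 14.82 gap 57.2 grip 32.5 F [ 0.9 -0.3 -1.1]
-> rz 0.000 rad, shift x -1.5 y 0.1 z 22.7
```

```bash
python3 -m jog '[50,-0.0012,0,0.012,0,0,0, 50,0,0,0.008,0,0,0, 50,0,0,0.002,0,0,0, 50,0,0,0,0,0,0, 70,0,0,0.0005,0,0,0, 85,0,0,0,0,0,0, 100,0,0,0,0,0,0, 100,0,0,-0.03,0,0,0, 100,0,0,-0.05,0,0,0, 100,0,0,0,0,0,0]'
python3 -c "
from h import *
plan((455,95,60,-20),(455,95,-20,None))"
```

```text
time: 16.08
tool_pos: [634.9, 96.4, 71.9]
orientation: [0.003, 0.183, 0.983, 0.001]
force: [-0.3, -0.5, -0.6]
finger_gap: 85.3
gripper_force: 0.0
at [634.9  96.4  71.9] closing 68.87 tilt [0.0071 0.0007] t 16.07 gap 85.3 grip 0.0 F [-0.3 -0.5 -0.6]
-> rz 1.551 rad, shift x -62.8 y -168.6 z 11.9
-> rz 0.000 rad, shift x 0.0 y 0.0 z 80.0
```

```bash
python3 -m jog '[100,0,0,0,0,0,0.12, 100,0,0,0,0,0,0.18, 100,0,0,0,0,0,0.18, 100,0,0,0,0,0,0.18, 100,0,0,0,0,0,0.18, 100,0,0,0,0,0,0.18, 100,0,0,0,0,0,0.18, 100,0,0,0,0,0,0.18, 100,0,0,0,0,0,0.18, 100,-0.0078,-0.0206,0,0,0,0, 100,-0.018,-0.048,0,0,0,0, 100,-0.019,-0.05,0,0,0,0, 100,-0.014,-0.038,0,0,0,0, 100,-0.004,-0.01,0.005,0,0,0, 100,0,0,0,0,0,0, 100,0,0,0,0,0,0]'
python3 - <<'E'
from h import *
plan((455,95,-20,None))
f=eyes.grab_frame("top");g=eyes.grab_frame("side");pickle.dump((f,g),open("pics/k1.pkl","wb"))
crop(f,225,150,90,70,4.4,"a");crop(g,260,165,90,70,4.4,"b");cv2.imwrite("pics/s6.png",np.hstack([cv2.imread("pics/a.png"),cv2.imread("pics/b.png")]))
for F in(f,g):
    I=F["image"].astype(int);print("white");outline(F,(I.min(2)>150),5,10)
E
```

```text
time: 18.08
tool_pos: [455.8, 95.7, 62.5]
orientation: [0.0, 0.822, 0.57, 0.0]
force: [0.4, -0.3, 1.2]
finger_gap: 85.3
gripper_force: 0.0
at [455.8  95.7  62.5] closing -20.52 tilt [0.0004 0.    ] t 18.07 gap 85.3 grip 0.0 F [ 0.4 -0.3  1.2]
-> rz 0.000 rad, shift x -0.9 y -0.5 z 82.5
white
px [336. 385.] xy [ 78.1 -86.3] size [18. 10.] long-axis deg 8.6
px [338. 247.] xy [ 450.  -101.5] size [116.  31.] long-axis deg 89.7
px [203. 247.] xy [455.  280.5] size [ 34. 126.] long-axis deg 106.6
px [495. 196.] xy [ 595.6 -553. ] size [35. 18.] long-axis deg 29.3
px [402. 184.] xy [ 633.1 -289.7] size [ 9. 31.] long-axis deg 108.4
px [329. 183.] xy [637.2 -79.5] size [90. 50.] long-axis deg 73.9
px [324. 136.] xy [781.5 -66.5] size [ 7. 72.] long-axis deg 94.7
white
px [284. 275.] xy [ 449.4 -103. ] size [115.  31.] long-axis deg 89.1
px [334. 244.] xy [636.1 -81.3] size [88. 49.] long-axis deg 74.3
px [222. 184.] xy [444.1 308.6] size [20. 57.] long-axis deg 92.3
```

View pics/s6.png

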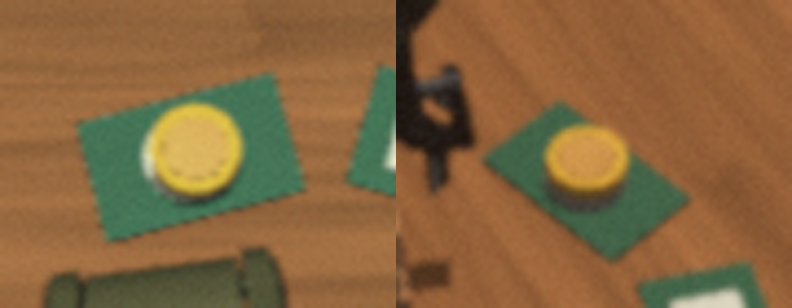

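The tin stands upright on its pad, with a white sliver on its left, so it sits a few mm toward -y. I'll quantify that.

```bash
python3 - <<'E'
from h import *
f,g=pickle.load(open("pics/k1.pkl","rb"));f0=pickle.load(open("pics/top0.pkl","rb"));g0=pickle.load(open("pics/side0.pkl","rb"))
def tin(F,z):
    hs=cv2.cvtColor(F["image"],cv2.COLOR_RGB2HSV);outline(F,(hs[...,0]>15)&(hs[...,0]<35)&(hs[...,1]>130)&(hs[...,2]>130),z,200)
def tin2(F,z,u,v):
    hs=cv2.cvtColor(F["image"],cv2.COLOR_RGB2HSV)
    m=((hs[...,0]>17)&(hs[...,0]<32)&(hs[...,1]>140)&(hs[...,2]>135)).astype(np.uint8);y=np.zeros_like(m);y[v-20:v+20,u-20:u+20]=m[v-20:v+20,u-20:u+20]
    outline(F,y,z,60)
tin2(f0,28,211,185);tin2(g0,28,278,170);tin2(f,33,269,184);tin2(g,33,392-0 and 300,200)
E
```

```text
px [210. 185.] xy [628.6 261.8] size [60. 59.] long-axis deg 89.7
px [277. 169.] xy [627.3 259.4] size [57. 54.] long-axis deg 60.7
px [269. 183.] xy [630.7  93.1] size [54. 56.] long-axis deg 179.7
px [303. 200.] xy [631.2  93.1] size [59. 58.] long-axis deg 60.3
```

```bash
python3 -m jog '[100,-0.0005,0,0.03,0,0,0, 100,0,0,0.035,0,0,0, 100,0,0,0.014,0,0,0, 100,0,0,0.003,0,0,0, 60,0,0,0,0,0,0, 40,0,0,0,0,0,0, 40,0,0,0,0,0,0, 40,0,0,0,0,0,0,40,0,0,0,0,0,0]' 30
python3 -c "
from h import *
plan((637,-80,40,-16),(637,-80,-14.5,None))"
```

```text
time: 19.3
tool_pos: [455.2, 95.3, -18.6]
orientation: [0.0, 0.822, 0.57, 0.001]
force: [-1.3, -0.4, 7.1]
finger_gap: 45.6
gripper_force: 30.9
at [455.2  95.3 -18.6] closing -20.51 tilt [0.0016 0.0002] t 19.3 gap 45.6 grip 30.9 F [-1.3 -0.4  7.1]
-> rz -0.079 rad, shift x -118.4 y 223.1 z -58.6
-> rz 0.000 rad, shift x 0.0 y 0.0 z 54.5
```

```bash
python3 -m jog '[40,0,0,-0.02,0,0,0, 40,0,0,-0.03,0,0,-0.077, 40,-0.0117,0.0216,-0.01,0,0,0, 40,-0.0265,0.05,0,0,0,0, 40,-0.0265,0.05,0,0,0,0, 40,-0.0265,0.05,0,0,0,0, 40,-0.0175,0.034,0,0,0,0, 40,-0.008,0.014,0.01,0,0,0, 40,-0.0015,0.003,0.02,0,0,0, 40,0,0,0.01,0,0,0,40,0,0,0,0,0,0,40,0,0,0,0,0,0]'
python3 -c "
from h import *
plan((636.5,-80,-14,-16))"
```

```text
time: 20.8
tool_pos: [635.8, -79.7, 1.1]
orientation: [0.0, 0.799, 0.601, 0.0]
force: [-0.2, -0.5, -0.5]
finger_gap: 45.2
gripper_force: 31.5
at [635.8 -79.7   1.1] closing -16.07 tilt [ 0.0007 -0.0001] t 20.8 gap 45.2 grip 31.5 F [-0.2 -0.5 -0.5]
-> rz -0.001 rad, shift x -0.1 y 0.8 z 15.1
```

```bash
python3 -m jog '[40,0,0.0005,0.008,0,0,0, 40,0,0,0.005,0,0,0, 40,0,0,0.0015,0,0,0, 40,0,0,0,0,0,0, 60,0,0,0,0,0,0, 80,0,0,0,0,0,0, 100,0,0,0,0,0,0, 100,0,0,-0.03,0,0,0, 100,0,0,-0.04,0,0,0, 100,-0.0196,-0.0106,0,0,0,0, 100,-0.045,-0.025,0,0,0,0, 100,-0.05,-0.028,0,0,0,0, 100,-0.05,-0.028,0,0,0,0, 100,-0.04,-0.022,0,0,0,0, 100,-0.02,-0.012,0,0,0,0, 100,-0.005,-0.002,0,0,0,0, 100,0,0,0,0,0,0, 100,0,0,0,0,0,0]'
python3 - <<'E'
from h import *
plan((450.5,-265.5,-20,None))
f=eyes.grab_frame("top");g=eyes.grab_frame("side");pickle.dump((f,g),open("pics/k2.pkl","wb"))
crop(f,225,150,140,70,5.6,"a");crop(g,270,165,100,110,4,"b");
a=cv2.imread("pics/a.png");cv2.imwrite("pics/s7.png",a)
E
```

```text
time: 23.05
tool_pos: [450.5, -264.8, 55.9]
orientation: [0.0, 0.799, 0.602, 0.0]
force: [-0.0, -0.1, 0.3]
finger_gap: 85.1
gripper_force: 0.0
at [ 450.5 -264.8   55.9] closing -16.04 tilt [0.0001 0.    ] t 23.05 gap 85.1 grip 0.0 F [-0.  -0.1  0.3]
-> rz 0.000 rad, shift x -0.7 y 0.2 z 75.9
```

View pics/s7.png

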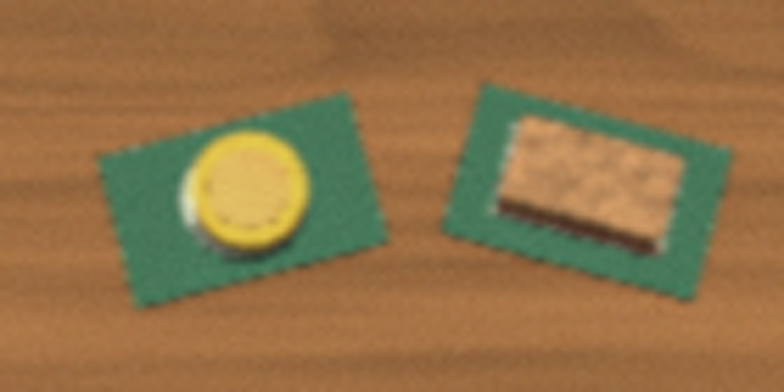

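Cork lies along its silhouette, with near-bottom corners at about (499,212) and (657,252) and top far corners at about (522,118) and (683,157). The tin is visibly off toward -y. I'll calculate both offsets from model projections.

```bash
cat >> h.py <<'E'
def box(cx,cy,yaw,w,l,z):
    a=np.radians(yaw);y=np.array([np.cos(a),np.sin(a)]);x=np.array([y[1],-y[0]])
    return [np.r_[np.array([cx,cy])+x*sx*w/2+y*sy*l/2,z] for sx,sy in((1,1),(1,-1),(-1,-1),(-1,1))]
E
python3 - <<'E'
from h import *
f,g=pickle.load(open("pics/k2.pkl","rb"))
F=lambda x,y,z:pt(f,225+(x+.5)/5.6-.5,150+(y+.5)/5.6-.5,z).round(1)
print("cork bottom near",F(499,212,5),F(657,252,5),"far top",F(522,118,35),F(683,157,35))
print("model at 636.5,-80,74: bottom",[p[:2].round(1) for p in box(636.5,-80,74,46,86,5)])
# pad corners
print("blockpad",[F(*c,5) for c in((485,85),(733,150),(692,298),(443,229))],np.mean([F(*c,5) for c in((485,85),(733,150),(692,298),(443,229))],0))
print("tinpad",np.mean([F(*c,5) for c in((348,94),(387,243),(139,306),(99,158))],0))
# tin circle top: left 190 right 309 top 130 bottom 250
print("tin",F(249.5,190,33),F(190,190,33),F(309,190,33))
E
```

```text
cork bottom near [625.4 -33.8] [ 603.6 -115. ] far top [667.  -44.8] [ 646.  -126.3]
model at 636.5,-80,74: bottom [array([670.5, -45. ]), array([ 646.8, -127.7]), array([ 602.5, -115. ]), array([626.2, -32.3])]
blockpad [array([693.7, -27.5]), array([ 657.8, -155.8]), array([ 579.2, -132.3]), array([616.5,  -4.8])] [636.8 -80.1]
tinpad [632.65  98.4 ]
tin [630.5  94. ] [630.7 124.3] [630.3  63.8]
```

```bash
python3 -m jog '[100,-0.0007,0,0.03,0,0,0, 100,0,0,0.03,0,0,0, 100,0,0,0.012,0,0,0, 100,0,0,0.004,0,0,0, 60,0,0,0,0,0,0, 20,0,0,0,0,0,0, 20,0,0,0,0,0,0, 20,0,0,0,0,0,0,20,0,0,0,0,0,0,20,0,0,0,0,0,0]' 35
python3 -c "
from h import *
plan((450,-101,40,-0.4),(450,-101,-14.5,None))"
```

```text
time: 24.4
tool_pos: [450.0, -266.3, -19.4]
orientation: [0.001, 0.799, 0.601, 0.0]
force: [-0.8, 0.6, 5.3]
finger_gap: 26.9
gripper_force: 35.9
at [ 450.  -266.3  -19.4] closing -16.1 tilt [ 0.0009 -0.0006] t 24.4 gap 26.9 grip 35.9 F [-0.8  0.6  5.3]
-> rz -0.274 rad, shift x 165.3 y -1.2 z -59.4
-> rz 0.000 rad, shift x 0.0 y 0.0 z 54.5
```

```bash
python3 -m jog '[20,0,0,-0.02,0,0,0, 20,0,0,-0.03,0,0,-0.137, 20,0,0,-0.01,0,0,-0.137, 20,0.02,0,0,0,0,0, 20,0.04,0,0,0,0,0, 20,0.045,-0.001,0,0,0,0, 20,0.038,0,0,0,0,0, 20,0.018,0,0.01,0,0,0, 20,0.0043,0,0.02,0,0,0, 20,0,0,0.01,0,0,0,20,0,0,0,0,0,0,20,0,0,0,0,0,0]'
python3 -c "
from h import *
plan((450,-101,-14.5,-0.4))"
```

```text
time: 25.9
tool_pos: [450.1, -101.2, 0.3]
orientation: [0.0, 0.71, 0.704, 0.0]
force: [-0.1, -0.5, -2.3]
finger_gap: 27.0
gripper_force: 35.0
at [ 4.501e+02 -1.012e+02  3.000e-01] closing -0.46 tilt [ 0.0004 -0.0002] t 25.9 gap 27.0 grip 35.0 F [-0.1 -0.5 -2.3]
-> rz -0.001 rad, shift x 0.2 y -0.1 z 14.8
```

```bash
python3 -m jog '[20,0,0,0.008,0,0,0, 20,0,0,0.005,0,0,0, 20,0,0,0.0015,0,0,0, 20,0,0,0,0,0,0, 50,0,0,0,0,0,0, 80,0,0,0,0,0,0, 100,0,0,0,0,0,0, 100,0,0,-0.03,0,0,0, 100,0,0,-0.04,0,0,-0.143, 100,0,0,0,0,0,-0.143, 100,-0.0194,0.0099,0,0,0,0, 100,-0.045,0.024,0,0,0,0, 100,-0.05,0.027,0,0,0,0, 100,-0.05,0.027,0,0,0,0, 100,-0.036,0.019,0,0,0,0, 100,-0.018,0.01,0,0,0,0, 100,-0.005,0.002,0,0,0,0, 100,0,0,0,0,0,0, 100,0,0,0,0,0,0]'
python3 - <<'E'
from h import *
plan((626,-282.5,-20,16))
f=eyes.grab_frame("top");pickle.dump(f,open("pics/k3.pkl","wb"))
crop(f,300,160,130,110,5.4,"s8")
E
```

```text
time: 28.28
tool_pos: [625.4, -282.2, 55.7]
orientation: [-0.0, 0.602, 0.799, 0.0]
force: [-0.2, -0.5, -0.5]
finger_gap: 85.4
gripper_force: 0.0
at [ 625.4 -282.2   55.7] closing 16.01 tilt [-0.0001  0.0001] t 28.27 gap 85.4 grip 0.0 F [-0.2 -0.5 -0.5]
-> rz 0.000 rad, shift x -0.5 y 0.5 z 75.7
```

View pics/s8.png

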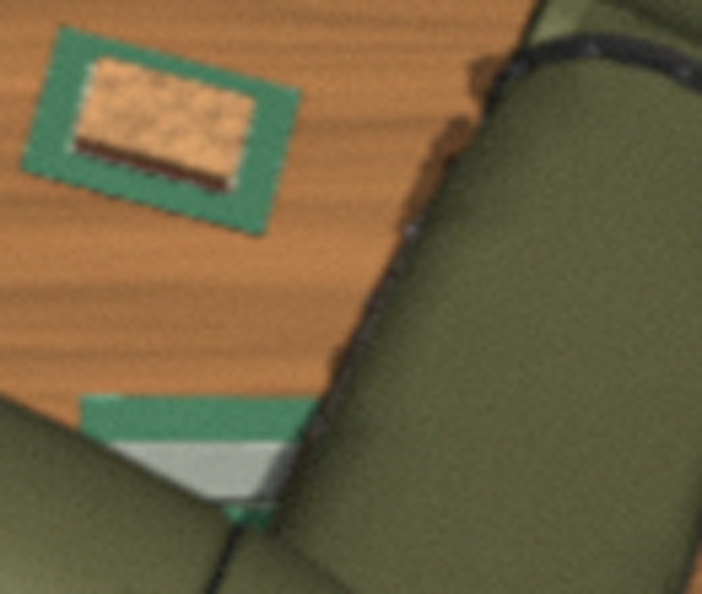

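The arm hides the stone; I'll check it later. Grip the spokeshave.

```bash
python3 -m jog '[100,-0.0005,0.0005,0.03,0,0,0, 100,0,0,0.03,0,0,0, 100,0,0,0.012,0,0,0, 100,0,0,0.004,0,0,0, 60,0,0,0,0,0,0, 20,0,0,0,0,0,0, 20,0,0,0,0,0,0, 20,0,0,0,0,0,0,20,0,0,0,0,0,0,20,0,0,0,0,0,0]' 30
python3 -c "
from h import *
plan((455,280,60,15),(455,280,-14.5,None))"
```

```text
time: 29.58
tool_pos: [626.6, -283.4, -19.7]
orientation: [0.001, 0.602, 0.799, 0.0]
force: [-0.8, 0.7, 6.1]
finger_gap: 29.4
gripper_force: 31.3
at [ 626.6 -283.4  -19.7] closing 15.98 tilt [ 0.001  -0.0005] t 29.57 gap 29.4 grip 31.3 F [-0.8  0.7  6.1]
-> rz 0.017 rad, shift x 588.6 y -20.0 z -79.7
-> rz 0.000 rad, shift x 0.0 y 0.0 z 74.5
```

```bash
python3 -m jog '[20,0,0,-0.02,0,0,0, 20,0,0,-0.04,0,0,0.012, 20,0.0186,0,-0.02,0,0,0, 20,0.04,-0.0015,0,0,0,0, 20,0.05,-0.002,0,0,0,0, 20,0.055,-0.002,0,0,0,0, 20,0.055,-0.002,0,0,0,0, 20,0.055,-0.002,0,0,0,0, 20,0.055,-0.002,0,0,0,0, 20,0.055,-0.002,0,0,0,0, 20,0.055,-0.002,0,0,0,0, 20,0.055,-0.002,0,0,0,0, 20,0.045,-0.0015,0,0,0,0, 20,0.03,-0.001,0.01,0,0,0, 20,0.015,0,0.02,0,0,0, 20,0.005,0,0.02,0,0,0,20,0,0,0.01,0,0,0,20,0,0,0,0,0,0,20,0,0,0,0,0,0]'
python3 -c "
from h import *
plan((455,280.3,-14.8,15.3))"
```

```text
time: 31.95
tool_pos: [452.3, 279.2, 0.4]
orientation: [0.0, 0.607, 0.795, 0.001]
force: [0.1, -0.4, -1.4]
finger_gap: 29.6
gripper_force: 30.4
at [4.523e+02 2.792e+02 4.000e-01] closing 15.27 tilt [0.0011 0.0005] t 31.95 gap 29.6 grip 30.4 F [ 0.1 -0.4 -1.4]
-> rz -0.001 rad, shift x 0.3 y 2.9 z 15.2
```

```bash
python3 -m jog '[20,0.0002,0.0028,0.008,0,0,0, 20,0,0,0.005,0,0,0, 20,0,0,0.002,0,0,0, 20,0,0,0,0,0,0, 50,0,0,0,0,0,0, 80,0,0,0,0,0,0, 100,0,0,0,0,0,0, 100,0,0,-0.03,0,0,0, 100,0,0,-0.05,0,0,0, 100,-0.022,0.0116,0,0,0,0, 100,-0.045,0.024,0,0,0,0, 100,-0.05,0.027,0,0,0,0, 100,-0.05,0.027,0,0,0,0, 100,-0.036,0.019,0,0,0,0, 100,-0.018,0.01,0,0,0,0, 100,-0.005,0.002,0,0,0,0, 100,0,0,0,0,0,0, 100,0,0,0,0,0,0]'
python3 - <<'E'
from h import *
plan((631,94,-14,None))
f=eyes.grab_frame("top");g=eyes.grab_frame("side");pickle.dump((f,g),open("pics/k4.pkl","wb"))
crop(f,172,220,70,60,5.7,"a");crop(f,300,220,70,60,5.7,"b")
cv2.imwrite("pics/s9.png",np.hstack([cv2.imread("pics/a.png"),cv2.imread("pics/b.png")]))
E
```

```text
time: 34.2
tool_pos: [629.8, 94.9, 64.5]
orientation: [-0.0, 0.606, 0.795, -0.0]
force: [0.5, 0.2, -0.8]
finger_gap: 85.4
gripper_force: 0.0
at [629.8  94.9  64.5] closing 15.35 tilt [-0.0001  0.0001] t 34.2 gap 85.4 grip 0.0 F [ 0.5  0.2 -0.8]
-> rz 0.000 rad, shift x -1.2 y 0.9 z 78.5
```

View pics/s9.png

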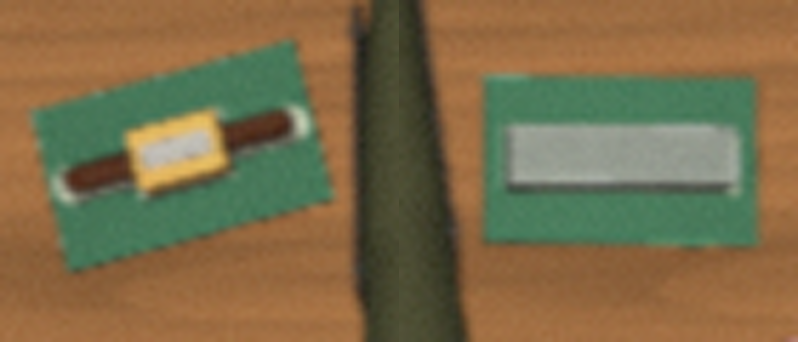

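Spokeshave and stone are both centred and aligned: white margins are equal at both handle ends, at x≈58 and x≈303, and the stone spans 507–741 on a pad spanning 484–758. Now regrip the tin and shift it by about (+2,+4.4) mm.

```bash
python3 -m jog '[100,-0.001,0.001,0.03,0,0,0, 100,0,0,0.03,0,0,0, 100,0,0,0.014,0,0,0, 100,0,0,0.004,0,0,0, 100,0,0,0,0,0,0, 60,0,0,0,0,0,0, 50,0,0,0,0,0,0, 50,0,0,0,0,0,0, 50,0,0,0,0,0,0, 50,0,0,-0.004,0,0,0, 50,0,0,0,0,0,0,50,0,0,0,0,0,0]' 25
python3 -c "
from h import *
plan((633.7,98.4,-14,None))"
```

```text
time: 35.8
tool_pos: [631.4, 93.4, -9.6]
orientation: [-0.0, 0.607, 0.795, -0.0]
force: [0.8, 0.7, -0.7]
finger_gap: 57.2
gripper_force: 26.9
at [631.4  93.4  -9.6] closing 15.3 tilt [-0.0002 -0.    ] t 35.8 gap 57.2 grip 26.9 F [ 0.8  0.7 -0.7]
-> rz 0.000 rad, shift x 4.3 y 3.5 z 4.4
```

```bash
python3 -m jog '[50,0.0041,0.0032,0,0,0,0, 50,0,0,0.003,0,0,0, 50,0,0,0.001,0,0,0, 50,0,0,0,0,0,0, 65,0,0,0,0,0,0, 80,0,0,0,0,0,0, 100,0,0,0,0,0,0, 100,0,0,0,0,0,0, 100,0,0,-0.03,0,0,0, 100,0,0,-0.05,0,0,0, 100,-0.02,-0.015,0,0,0,0, 100,-0.042,-0.031,0,0,0,0, 100,-0.042,-0.031,0,0,0,0, 100,-0.042,-0.031,0,0,0,0, 100,-0.042,-0.031,0,0,0,0, 100,-0.042,-0.031,0,0,0,0, 100,-0.042,-0.031,0,0,0,0, 100,-0.042,-0.031,0,0,0,0, 100,-0.02,-0.018,0,0,0,0, 100,0,0,0,0,0,0]'
python3 - <<'E'
from h import *
plan()
f=eyes.grab_frame("top");pickle.dump(f,open("pics/k5.pkl","wb"))
crop(f,165,150,230,130,3.4,"s10")
hs=cv2.cvtColor(f["image"],cv2.COLOR_RGB2HSV)
m=((hs[...,0]>17)&(hs[...,0]<32)&(hs[...,1]>140)&(hs[...,2]>135)).astype(np.uint8);y=np.zeros_like(m);y[160:205,245:292]=m[160:205,245:292]
outline(f,y,33,60)
E
```

```text
time: 38.3
tool_pos: [479.7, -291.4, 66.4]
orientation: [-0.0, 0.608, 0.794, -0.0]
force: [-0.7, 0.7, 0.1]
finger_gap: 85.5
gripper_force: 0.0
at [ 479.7 -291.4   66.4] closing 15.15 tilt [-0.0001 -0.0001] t 38.3 gap 85.5 grip 0.0 F [-0.7  0.7  0.1]
px [267. 183.] xy [632.2 100.1] size [58. 57.] long-axis deg 44.2
```

View pics/s10.png

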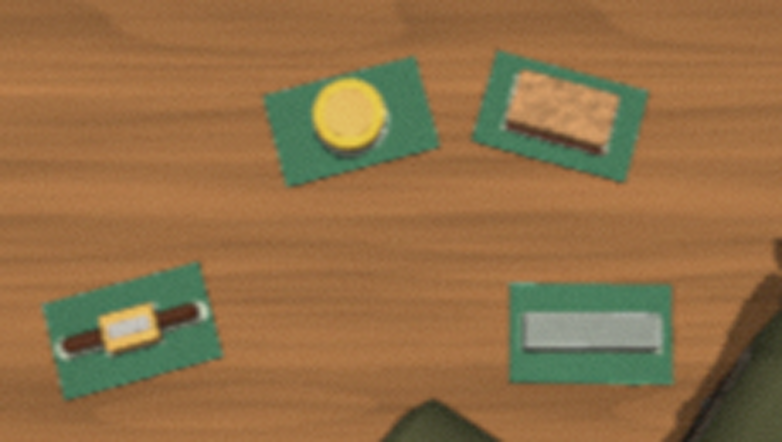

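All four tools lie on their own silhouettes. The tin is at (349,114), about 1.5 mm off centre, and the cork, stone and shave are within about 1–1.5 mm. Nothing is in contact with the gripper. Handing in.

```bash
python3 -c "
from rig import r
print(r.close_job())"
```

```text
the job is handed in; nothing more can be done
None
```

The job is handed in: all four tools are lying let go on their own silhouettes, about 1–1.5 mm off centre by camera and lined up by eye to within about 1.5°, the mallet and gouge were never approached (though not re-imaged at the end), and the run took about 38 s of the 96 s.

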